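# Show the trackball to the inspection camera

## Robot

A 7-joint arm with a two-finger parallel gripper is mounted at the origin on the work surface. World frame = base frame: x ahead of the robot, y to its left, z up, the work surface at z = 0. Lengths are in mm, angles in rad, forces in N, time in s.
With the tool pointing down it reaches from about 400 to 875 mm from the base axis. Payload 4.4 kg.
Tool frame: the origin (TCP) lies where the fingers leave the gripper's body, on its centre line; the fingertips stand 73 mm ahead of it and the grasp point (between the pads) lies 54 mm ahead of it; z points along the fingers, y is the line along which they close (so a half turn about z gives the same grasp; the last joint's range is limited). The gripper opens to 85 mm and grips with 20 to 120 N. Pads are 22 mm wide; open, the fingers measure 114 mm over their backs; the gripper's body (76 mm by 85 mm) begins 54 mm behind the grasp point. The pads swing forward as they close: fully open they stand 13 mm farther back than shut.
Start: joints at [1.204, 0.628, 0.038, 1.517, -0.027, 0.996, -0.02], TCP at [192.61, -620.821, 303.913] pointing down, gripper open.
Joint ranges: [-3.06, 3.06], [-0.37, 2.12], [-1.25, 1.32], [0.18, 2.47], [-1.1, 4.24], [0.23, 1.98], [-2.94, 2.94]. Speed limits (rad/s): [2.57, 2.57, 3.14, 3.14, 3.14, 3.14, 3.14].

## Interface

Orientations are given as [roll, pitch, yaw] about the fixed x, y, z axes, in that order (R = Rz(yaw) Ry(pitch) Rx(roll)).
In Python, from cell import ctrl gives the robot as it stands.
- The arm moves only by the tool send_rows, never from a script. Its argument "rows" is a list that holds one entry, the list of rows, each a list of 6 numbers: the shift along the tool's x, y, z in cm, then the turn, a rotation vector about the tool's x, y, z in rad. In form: [[[tx, ty, tz, wx, wy, wz], ...]]. A call has 1 to 10 rows; each row is the pose to reach, as a shift and turn from the pose commanded when the call began, along the tool's axes at that moment; what a row does not reach only later rows make up. A row lasts 1/10 s, in which the tool goes at most 50 mm and 8.59 degrees, less where a joint would pass 70% of its speed; a pose out of reach is approached as far as the arm can. A call with a gripper value outside its range is refused whole. "grip" is the closure in counts, from 0 (fully open) to 255 (shut), set as the call begins (left out, the last holds). The fingers move at their own pace and stop on an object; the grip force is fixed at half the most. Time passes only in rows, so rows that repeat a pose let the fingers close. It gives the time, the measured TCP pose, the force, the opening and the grip force at its end, in the units of the state.
- ctrl.read_state(): the state, without advancing time (a new reading comes with each control period).
- ctrl.get_image(name): name is "scene" or "top" or "wrist"; returns a dict with "pixels" (400x640x3 uint8, red, green, blue), "fx", "fy", "cx", "cy" (pixels), "extrinsics" (4x4, takes a point from camera to world coordinates); the wrist camera has in their place "mount" (4x4, takes a point from camera to tool coordinates, whose origin is the TCP and whose axes are the flange's). Camera axes: x right, y up, looking along -z (the intrinsics and any distortion apply to the point x, -y, -z); pixel columns grow to the right and rows downward; lengths in mm; the calibration is good to about 2 mm. A picture is of the moment at which its call begins: read the wrist's pose just before it. There is no depth.
- ctrl.finish_job(): hands the job in; it is judged then, once.
The state is a dict: "clock": time; "qpos": joint angles; "qd": joint speeds; "tau": joint torques, N m; "eef_pos": TCP position; "tool_rot": TCP orientation; "force": force on the tool from outside, world axes, zero at the start; "torque": the same for the moment, N m; "width": finger opening in mm; "gripper_force": force on a finger pad.
Only numpy, scipy, OpenCV 4.12 (cv2) and the standard library are available. Lean on these libraries where they do the work, as an engineer would, in place of code of your own. Each camera call takes 0.05 s, during which the arm holds its last target. There are 200 camera calls.

## Task

Slide the inspection camera along its rail, away from you, until its carriage is fully home against the far end stop, and leave it there. Then lift the white dish clear of the bench, turned as it lies and with the red trackball loose in it, and in the air give it about a quarter turn so that the orange window in its wall squarely faces the camera, the ball at lens height on the lens axis with its centre 10 cm in front of the glass. Keep the dish level so that the ball stays in the middle without being touched, leave everything else on the bench alone, and finish while still holding the dish there, steady.

Things in the scene. Friction and masses are not known exactly. Their poses are not given: they have to be found in the camera images.
- rail: aluminium rail 360 mm long, 40 wide, 20 high, fixed to the bench on the robot's left, with a dark end stop at each end (up to 47 mm high). Origin: centre of its underside, on the bench. Its x axis runs along the rail, away from the robot (yaw within about 0.12 rad of straight ahead); its y axis points away from the work area, z up.
- carriage (a joint): slide of the camera carriage along the rail's x axis, m: 0 against the near stop, 0.18 fully home against the far stop. It stays where it is left; about 2.5 N of friction, to be moved at 5 to 15 cm/s.
- post_top (a point): middle of the top face of the carriage's upright aluminium post, by which the camera is moved; 215 mm above the bench, axes as the rail's. The post is 20 mm thick along the rail (x), 40 mm wide across it (y) and plain for 170 mm down. The red camera hangs on its -y side from 20 mm off the post's middle: 44 mm wide along the rail, top at 172 mm, clamp plate at 180 mm above the bench.
- lens (a point): middle of the lens's front glass, 150 mm above the bench, 130 mm from the post's middle in the rail's -y. Axes as the rail's: the lens looks level along its own -y axis, towards the work area. A white ring light 68 mm across surrounds it. It rides with the carriage.
- dish_center (a point): centre, half-way up, of the white plastic dish (30 mm high, 0.08 kg), 15 mm above its underside. Nearly round, 68 mm across, with two parallel upright flats, 27 mm long and 64 mm apart, facing its +y and -y axes: the faces to grip. Its +x axis points out through the window in the wall, edged in orange, and at the start lies within 0.4 rad of straight away from the robot. z up.
- dish: the same dish, standing on the bench at the start; origin at the centre of its underside, same axes. Wall 3 mm thick; the window is a quarter of the wall's round, cut down to an orange lip 11 mm above the underside, between two orange jambs. Inside, a shallow 9-degree cone seats the ball in the middle.
- ball_center (a point): centre of the red trackball, 34 mm in diameter, about 36 g, loose in the dish; seated, it is 23 mm above the dish's underside (8 mm above dish_center) and its top stands 40 mm above the underside.
- ball: the same ball; the axes roll with it, so use ball_center.
- module: bystander: black trackball module with an empty socket, 90 x 90 x 35 mm, origin under its centre.
- screwdriver: bystander: screwdriver lying on the bench.
- tape: bystander: blue roll of tape, 90 mm across, 25 mm high.
- cleaner: bystander: clear bottle of cleaner with a red cap, 48 mm across, 130 mm high.
- plug: bystander: small round audio plug standing upright, 19 mm across, 66 mm high.
- tub: bystander: green tub of rack screws, 85 x 85 x 35 mm.

How it is judged (in metres and radians):
On the way, in this order (a step that is already met when the one before it is completed fails the run):
1. the camera carriage is home against the far stop (value of joint carriage above 0.174 m), for 0.2 s.
2. the dish is lifted clear of the bench as it lay, the ball in its middle, before the quarter turn (height (world z) of dish_center above 0.04 m and contact force between the fingers and dish above 2 N and horizontal distance between ball_center and dish_center below 0.007 m and z of ball_center in the frame of dish_center below 0.013 m and value of joint carriage above 0.174 m and angle between the x axis of dish_center and the y axis of lens, either way round above 0.8 rad), for 0.1 s.
At the end, for the whole second after the job is handed in: Carriage within 6 mm of the far stop; dish held by the fingers alone, still, level to 5 deg, window facing the lens to 10 deg; ball untouched, within 7 mm of the dish's middle, 80 to 120 mm from the glass, within 15 mm sideways and 12 mm in height of the lens axis; bystanders moved under 30 mm (value of joint carriage above 0.174 m and contact force between the fingers and dish above 2 N and horizontal distance between ball_center and dish_center below 0.007 m and z of ball_center in the frame of dish_center below 0.013 m and y of ball_center in the frame of lens between -0.12 and -0.08 m and x of ball_center in the frame of lens between -0.015 and 0.015 m and z of ball_center in the frame of lens between -0.012 and 0.012 m and angle between the x axis of dish_center and the y axis of lens, either way round below 0.17 rad and x of lens in the frame of dish_center above 0.05 m and angle between dish_center's own z axis and vertical below 0.09 rad and linear speed of dish below 0.02 m/s and angular speed of dish below 0.15 rad/s and linear speed of ball below 0.03 m/s and contact force between each of the fingers, the arm and ball below 0.1 N and contact force between dish and rail below 0.1 N and distance of each of module, screwdriver, tape, cleaner, plug, tub from where it was at the start of the episode below 0.03 m); the arm keeps its last pose, push and grip.
It fails at once if the ball rolls away from the middle of the dish (more than 11 mm) or out of it (horizontal distance between ball_center and dish_center above 0.011 m or z of ball_center in the frame of dish_center above 0.02 m).
It fails at once if the dish is tipped more than 15 degrees (angle between dish_center's own z axis and vertical above 0.26 rad).
It fails at once if the robot touches the ball (contact force between any of the fingers, the arm and ball above 0.5 N).
It fails at once if a bystander is disturbed (moved over 30 mm) (distance of any of module, screwdriver, tape, cleaner, plug, tub from where it was at the start of the episode above 0.03 m).
It also fails if it takes over 58 s, if anything falls off the work surface, if the arm or the gripper's body presses on something with over 40 N, if the wrist force passes 120 N, or if a joint passes its speed limit or range.

## Working session

There is one attempt and no reset: what is moved stays moved. The work goes in short steps, Python scripts to look and compute and a tool call to move; the robot and the scene stay as the last step left them, time stands still between calls to the robot, and variables do not carry over. Pictures are saved under pics/ and viewed, at most 11 in all, crops included, and the job is handed in when it is done.

Besides the shell and the picture viewer there is one more tool, called as a command line: name --argument value ..., lists and objects as JSON in quotes. send_rows: Moves the arm, as the interface text tells. Its arguments: {"type":"object","properties":{"rows":{"type":"array","items":{"type":"array","items":{"type":"array","items":{"type":"number"}}}},"grip":{"type":"number"}},"required":["rows"]}

```bash
mkdir -p pics; ls
python3 - <<'E'
from cell import ctrl
import cv2,pickle
s=ctrl.read_state();print(s)
for n in ("scene","top"):
    i=ctrl.get_image(n);pickle.dump(i,open(f"{n}.pkl","wb"))
    cv2.imwrite(f"pics/{n}0.png",i["pixels"][:,:,::-1]);print(n,i["fx"],i["fy"],i["cx"],i["cy"],i["extrinsics"].round(3).tolist(),[k for k in i])
E
```

```text
pics
{'clock': 0.0, 'qpos': array([ 1.20420763,  0.62937516,  0.03842686,  1.51839362, -0.02697008,
        0.99627888, -0.01999694]), 'qd': array([-1.63385983e-04,  7.25572525e-04,  6.07440274e-04, -2.76639593e-04,
        6.82138743e-04, -1.78985811e-03,  8.59962671e-05]), 'tau': array([-5.79369098e-04, -5.63405085e+01,  1.22572806e+00, -1.93451142e+01,
        1.09319069e-02,  1.05787633e-02, -8.66778649e-07]), 'eef_pos': array([ 192.46108825, -620.33462704,  302.96167626]), 'tool_rot': array([-3.13965582e+00,  4.37654588e-05,  3.00819716e-01]), 'force': array([ 0.78253301,  0.49776177, -0.92568717]), 'torque': array([-0.0024965 ,  0.0314468 , -0.03010986]), 'gripper_force': 0.0, 'width': 85.03002535700368}
scene 447.23059587224503 447.23059587224503 315.56341640223184 200.21326729076662 [[0.298, -0.677, 0.673, 1252.12], [0.954, 0.203, -0.219, -269.382], [0.012, 0.708, 0.706, 907.468], [0.0, 0.0, 0.0, 1.0]] ['pixels', 'fx', 'fy', 'cx', 'cy', 'extrinsics']
top 410.8012774599745 410.8012774599745 316.60805617475756 205.1191324367939 [[-0.015, 0.992, -0.125, 406.435], [-1.0, -0.018, -0.021, -53.516], [-0.023, 0.124, 0.992, 1307.597], [0.0, 0.0, 0.0, 1.0]] ['pixels', 'fx', 'fy', 'cx', 'cy', 'extrinsics']
```

View pics/scene0.png

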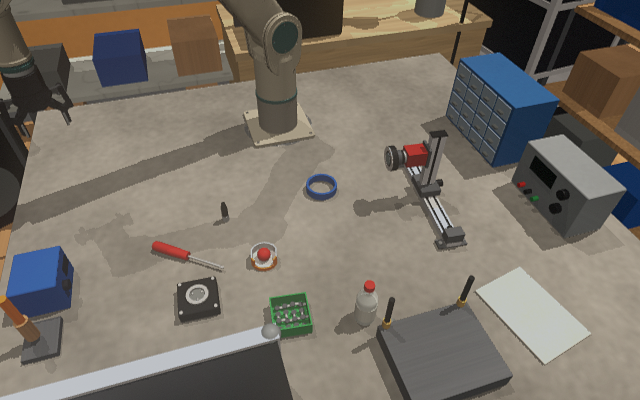

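View pics/top0.png

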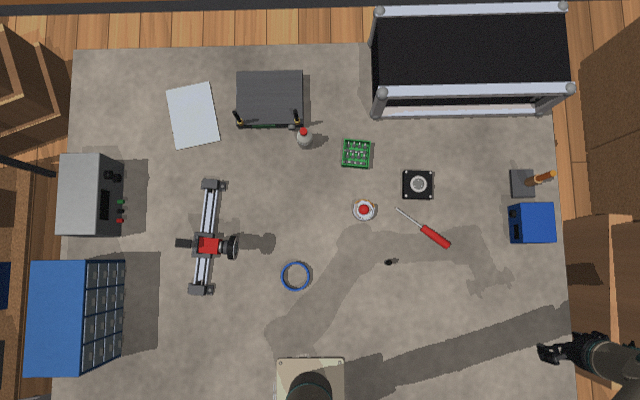

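The scene view shows the rail at right (far stop about (450,238)) and the dish with ball at (264,256). The top view shows the rail from (202,288) to (212,184), the post near (188,243), the lens near (236,247) and the dish at (364,210). I'll enlarge both.

Run:
```python
import cv2,pickle,numpy as np
t=pickle.load(open("top.pkl","rb"))["pixels"][:,:,::-1];s=pickle.load(open("scene.pkl","rb"))["pixels"][:,:,::-1]
def c(im,x,y,w,h,k):return cv2.resize(im[y:y+h,x:x+w],None,fx=k,fy=k,interpolation=cv2.INTER_CUBIC)
out=np.zeros((600,800,3),np.uint8)
out[:520,:400]=c(t,170,175,100,130,4)
out[:300,400:]=c(t,340,192,50,50,8)[:300,:400]*1
out[300:600,400:]=c(s,239,237,50,50,8)[:300,:400]
cv2.imwrite("pics/c1.png",out)
cv2.imwrite("pics/c2.png",c(s,375,125,100,130,4))
```

```text
(no output)
```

View pics/c1.png

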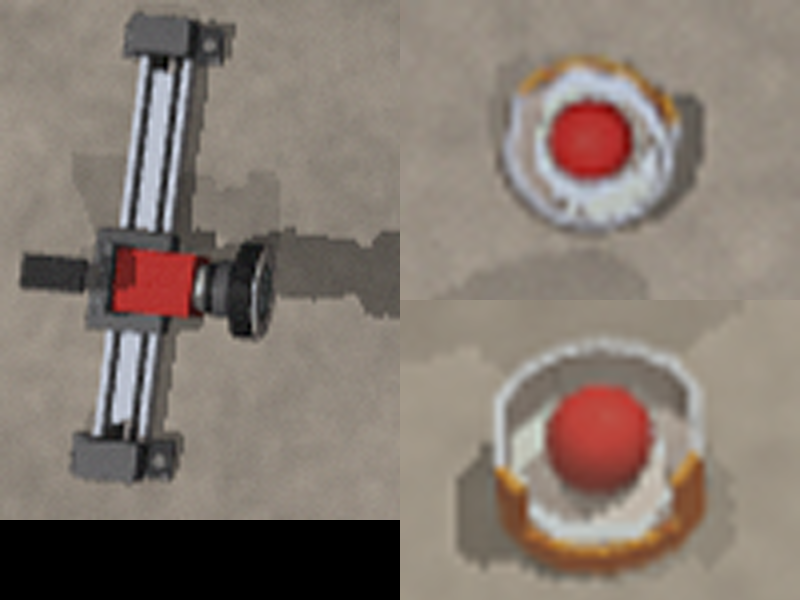

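View pics/c2.png

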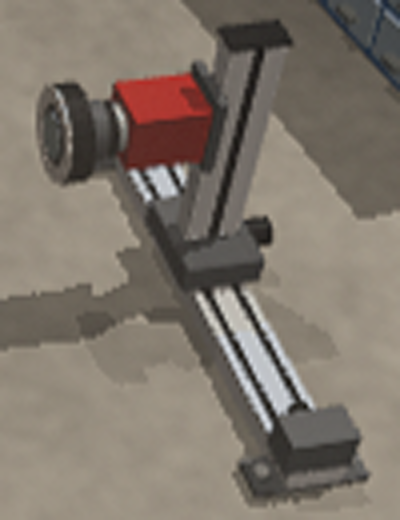

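Crop c1: post top at (183.3,242.8); rail centreline (z=20) runs from (211.2,190) to (199.8,284.8); ball at (363.9,209.5); window jamb tops at (355.3,203.5) and (374.4,206.4). Crop c2 (scene): post top at crop (257,37), giving (439.3,134.3); scene ball at (264,254.7); jambs at (252.4,258.3) and (275.5,256.4).

```bash
cat > h.py <<'E'
import numpy as np,pickle
from scipy.spatial.transform import Rotation as Ro
T=pickle.load(open("top.pkl","rb"));S=pickle.load(open("scene.pkl","rb"))
def ray(I,u,v,E=None):
    E=I["extrinsics"] if E is None else E
    d=E[:3,:3]@np.array([(u-I["cx"])/I["fx"],-(v-I["cy"])/I["fy"],-1]);return E[:3,3],d
def atz(I,u,v,z,E=None):
    o,d=ray(I,u,v,E);return o+d*(z-o[2])/d[2]
def tri(*rs):
    A=0;b=0
    for o,d in rs:
        d=d/np.linalg.norm(d);P=np.eye(3)-np.outer(d,d);A=A+P;b=b+P@o
    return np.linalg.solve(A,b)
E
python3 - <<'E'
from h import *
np.set_printoptions(precision=1,suppress=True)
a=atz(T,211.2,190,20);b=atz(T,199.8,284.8,20);d=a-b;print("rail",a,b,np.linalg.norm(d),"yaw",np.arctan2(d[1],d[0]))
print("post",atz(T,183.3,242.8,215),atz(S,439.3,134.3,215),tri(ray(T,183.3,242.8),ray(S,439.3,134.3)))
print("stops far",atz(T,209.6,184.2,47),"near",atz(T,196.2,289.4,47))
print("ball",atz(T,363.9,209.5,23),atz(S,264.1,254.7,23))
for I,p in((T,((355.3,203.5),(374.4,206.4),(363.9,209.8))),(S,((252.4,258.3),(275.5,256.4)))):
    q=[atz(I,*x,30) for x in p];e=q[1]-q[0];print(q,np.linalg.norm(e),"yaw", np.arctan2(e[1],e[0])+np.pi/2)
E
```

```text
rail [623.  310.2  20. ] [325.5 340.8  20. ] 299.0821126821196 yaw -0.10227826757534336
post [448.8 327.7 215. ] [453.5 323.9 215. ] [448.6 328.4 210.7]
stops far [637. 308.  47.] near [313.6 343.2  47. ]
ball [ 551.4 -174.1   23. ] [ 555.6 -175.3   23. ]
[array([ 570. , -147.1,   30. ]), array([ 559.7, -206.4,   30. ]), array([ 549.6, -173.4,   30. ])] 60.16292182585322 yaw -0.170492629616807
[array([ 563.7, -205.9,   30. ]), array([ 574.4, -150.4,   30. ])] 56.58339946432839 yaw 2.951544799122201
```

```bash
cat >> h.py <<'E'
def rel(p,yaw):
    from cell import ctrl
    s=ctrl.read_state();R0=Ro.from_euler("xyz",s["tool_rot"]);R1=Ro.from_euler("xyz",[np.pi,0,yaw])
    t=R0.inv().apply(np.array(p)-s["eef_pos"])/10;w=(R0.inv()*R1).as_rotvec()
    print("clock",s["clock"],"shift",np.round(t,2),"turn",np.round(w,4),"force",s["force"].round(1));return t,w
E
python3 -c "
from h import *
rel([500,-165,304],1.47)"
```

```text
clock 0.1 shift [ 4.287e+01 -3.438e+01 -3.000e-02] turn [-1.5000e-03 -9.0000e-04 -1.1692e+00] force [ 0.7 -0.4  0. ]
```

send_rows --rows '[[[42.9,-34.4,0,0,0,-1.17],[42.9,-34.4,0,0,0,-1.17],[42.9,-34.4,0,0,0,-1.17],[42.9,-34.4,0,0,0,-1.17],[42.9,-34.4,0,0,0,-1.17],[42.9,-34.4,0,0,0,-1.17],[42.9,-34.4,0,0,0,-1.17],[42.9,-34.4,0,0,0,-1.17],[42.9,-34.4,0,0,0,-1.17],[42.9,-34.4,0,0,0,-1.17]]]' --grip 255

```text
clock: 1.1
eef_pos: [473.1, -204.9, 303.8]
tool_rot: [-3.141, -0.0, 1.47]
force: [1.2, 0.5, 0.4]
width: 0.1
gripper_force: 0.0
```

```bash
python3 -c "
from h import *
rel([500,-165,304],1.47)"
```

```text
clock 1.1 shift [ 4.24  2.28 -0.02] turn [-0.0003 -0.0001  0.0004] force [1.2 0.5 0.4]
```

send_rows --rows '[[[4.2,2.3,0,0,0,0],[4.2,2.3,0,0,0,0],[4.2,2.3,0,0,0,0],[4.2,2.3,0,0,0,0]]]'

```text
clock: 1.5
eef_pos: [498.7, -168.3, 303.5]
tool_rot: [-3.14, 0.001, 1.469]
force: [-0.1, -0.3, -0.0]
width: -0.0
gripper_force: 0.0
```

```bash
cat >> h.py <<'E'
def wrist(name,crop=None,k=1):
    from cell import ctrl
    import cv2
    s=ctrl.read_state();i=ctrl.get_image("wrist");M=np.eye(4);M[:3,:3]=Ro.from_euler("xyz",s["tool_rot"]).as_matrix();M[:3,3]=s["eef_pos"]
    i["extrinsics"]=M@i["mount"];pickle.dump(i,open(f"{name}.pkl","wb"))
    im=i["pixels"][:,:,::-1]
    if crop: x,y,w,h=crop;im=im[y:y+h,x:x+w]
    cv2.imwrite(f"pics/{name}.png",cv2.resize(im,None,fx=k,fy=k,interpolation=cv2.INTER_CUBIC));print(s["eef_pos"],s["tool_rot"]);return i
def proj(I,p):
    E=np.linalg.inv(I["extrinsics"]);c=E[:3,:3]@np.array(p)+E[:3,3];return I["cx"]+I["fx"]*c[0]/-c[2],I["cy"]-I["fy"]*c[1]/-c[2]
E
python3 -c "
from h import *
I=wrist('w1');print(I['mount'].round(2),I['fx'],proj(I,[551,-174,23]))"
```

```text
[ 498.66012085 -168.33296037  303.54859753] [-3.14019067e+00  8.95775666e-04  1.46895952e+00]
[[  0.     0.96   0.27  67.85]
 [  1.    -0.    -0.    -0.71]
 [  0.     0.27  -0.96 -70.9 ]
 [  0.     0.     0.     1.  ]] 324.1932036750732 (np.float64(365.81417578320384), np.float64(170.5317596869364))
```

View pics/w1.png

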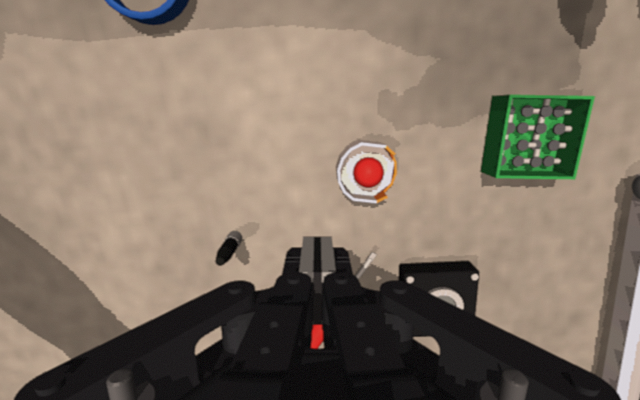

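The wrist view shows the ball at (368,172), within 3 px of the prediction, with the orange window to its right. Now I'll move behind the post.

```bash
python3 -c "
from h import *
I=pickle.load(open('w1.pkl','rb'));print(atz(I,368,172,23),proj(I,[570,-147,30]),proj(I,[560,-206,30]))
rel([400,333,304],1.47)"
```

```text
[ 553.29503237 -175.88348581   23.        ] (np.float64(383.2069263898468), np.float64(144.92791735261434)) (np.float64(376.61841808424697), np.float64(199.30885256360517))
clock 1.55 shift [ 48.89 -14.95  -0.06] turn [-0.0012  0.0009 -0.002 ] force [-0.3 -0.5 -0. ]
```

send_rows --rows '[[[48.9,-15,0,0,0,0],[48.9,-15,0,0,0,0],[48.9,-15,0,0,0,0],[48.9,-15,0,0,0,0],[48.9,-15,0,0,0,0],[48.9,-15,0,0,0,0],[48.9,-15,0,0,0,0],[48.9,-15,0,0,0,0],[48.9,-15,0,0,0,0],[48.9,-15,0,0,0,0]]]'

```text
clock: 2.55
eef_pos: [401.9, 323.3, 304.0]
tool_rot: [3.141, 0.001, 1.467]
force: [1.5, 0.9, 0.5]
width: 0.0
gripper_force: 0.0
```

```bash
python3 -c "
from h import *
rel([400,333,304],1.47)"
```

```text
clock 2.55 shift [ 0.94 -0.29  0.  ] turn [ 0.0008  0.0007 -0.0029] force [1.5 0.9 0.5]
```

send_rows --rows '[[[0.9,-0.3,0,0,0,0],[0.9,-0.3,2,0,0,0],[0.9,-0.3,4.1,0,0,0],[0.9,-0.3,4.1,0,0,0],[0.9,-0.3,4.1,0,0,0],[0.9,-0.3,4.1,0,0,0]]]'

```text
clock: 3.15
eef_pos: [400.3, 332.1, 263.9]
tool_rot: [3.14, -0.001, 1.469]
force: [0.2, 0.3, 0.1]
width: -0.2
gripper_force: 0.0
```

```bash
python3 -c "
from h import *
print(rel([404,333,263],1.467))
I=wrist('w2')"
```

```text
clock 3.15 shift [0.13 0.36 0.09] turn [ 0.0013 -0.001   0.002 ] force [0.2 0.3 0.1]
(array([0.12866602, 0.36119653, 0.09032735]), array([ 0.00127624, -0.00101314,  0.00202479]))
[400.27476798 332.08616891 263.89735698] [ 3.14031539e+00 -1.01184239e-03  1.46902544e+00]
```

View pics/w2.png

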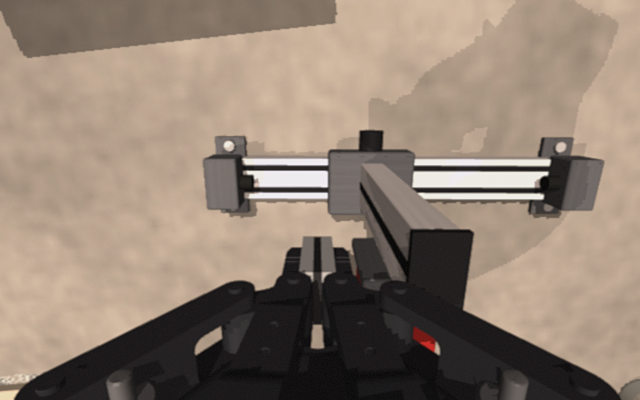

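The wrist view shows the rail horizontal in the picture, so the tool yaw matches it. The post top spans columns 411–472, clear to the right of the closed fingers. Pushing along tool +y at 10 cm/s.

send_rows --rows '[[[0.1,0.8,0,0,0,0],[0.1,1.6,0,0,0,0],[0.1,2.4,0,0,0,0],[0.1,3.2,0,0,0,0],[0.1,4.0,0,0,0,0],[0.1,4.8,0,0,0,0],[0.1,5.6,0,0,0,0],[0.1,6.4,0,0,0,0],[0.1,7.2,0,0,0,0],[0.1,8.0,0,0,0,0]]]'

```text
clock: 4.2
eef_pos: [479.7, 325.3, 262.8]
tool_rot: [-3.141, 0.0, 1.471]
force: [-3.3, -0.7, 2.4]
width: 0.2
gripper_force: 1.6
```

send_rows --rows '[[[0,0.7,0,0,0,0],[0,1.4,0,0,0,0],[0,2.1,0,0,0,0],[0,2.8,0,0,0,0],[0,3.5,0,0,0,0],[0,4.0,0,0,0,0]]]'

```text
clock: 4.8
eef_pos: [519.6, 321.2, 262.8]
tool_rot: [3.141, 0.0, 1.47]
force: [-3.2, -1.5, 1.1]
width: 0.3
gripper_force: 1.4
```

send_rows --rows '[[[0,0.6,0,0,0,0],[0,1.2,0,0,0,0],[0,1.7,0,0,0,0]]]'

```text
clock: 5.1
eef_pos: [536.3, 319.5, 262.8]
tool_rot: [-3.142, 0.001, 1.471]
force: [-3.2, -2.0, 1.1]
width: 0.3
gripper_force: 1.4
```

send_rows --rows '[[[0,0.5,0,0,0,0],[0,1,0,0,0,0]]]'

```text
clock: 5.3
eef_pos: [543.9, 318.8, 262.7]
tool_rot: [-3.137, 0.002, 1.471]
force: [-14.6, -3.6, 8.4]
width: -0.1
gripper_force: 7.5
```

send_rows --rows '[[[0,0.3,0,0,0,0],[0,0.3,0,0,0,0],[0,0.3,0,0,0,0]]]'

```text
clock: 5.6
eef_pos: [544.1, 318.9, 262.8]
tool_rot: [-3.133, 0.003, 1.473]
force: [-15.1, -3.4, 8.9]
width: -0.1
gripper_force: 7.3
```

Run:
```python
from h import *
from cell import ctrl
import cv2
rel([500,322,263],1.471)
out=np.zeros((600,800,3),np.uint8)
for k,(n,x,y) in enumerate((("top",170,170),("scene",385,130))):
    i=ctrl.get_image(n);pickle.dump(i,open(f"{n}2.pkl","wb"));im=i["pixels"][y:y+120,x:x+80,::-1]
    out[:,400*k:400*k+400]=cv2.resize(im,(400,600),interpolation=cv2.INTER_CUBIC)
cv2.imwrite("pics/c3.png",out)
```

```text
clock 5.6 shift [-0.12 -4.42  0.02] turn [-0.0091  0.0035  0.0017] force [-15.1  -3.4   8.9]
```

View pics/c3.png

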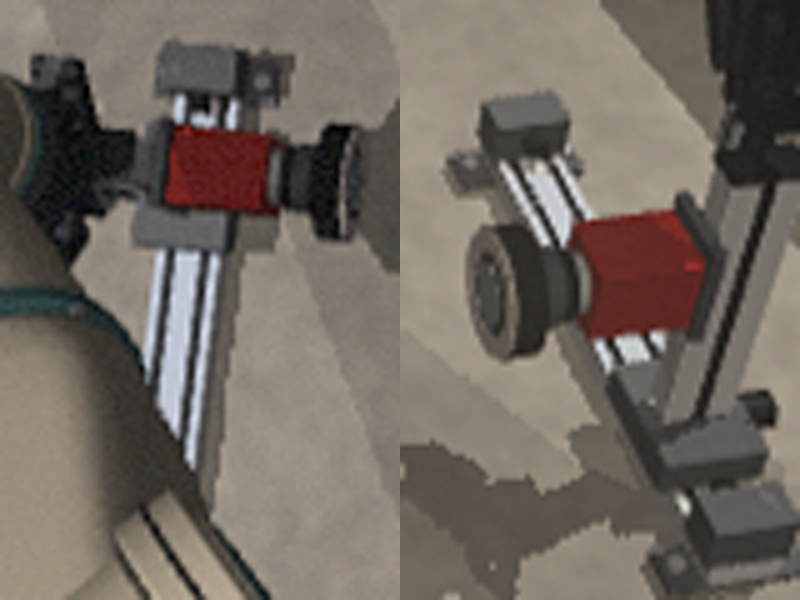

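Home: 15 N with no further motion, and the picture shows the carriage at the far stop's bumper. The ring front centre is at top (240.4,206.4) and scene (403,188.4).

Run:
```python
from h import *
a=(240.4,206.4);b=(403,188.4)
print(atz(T,*a,150),atz(S,*b,150),tri(ray(T,*a),ray(S,*b)))
rel([515,322,263],1.471);rel([515,322,304],1.471)
```

```text
[552.1750963 188.8926186 150.       ] [552.63309031 184.81418681 150.        ] [551.67916159 187.44856893 148.72927789]
clock 5.7 shift [ 0.03 -2.93  0.  ] turn [-0.0089  0.0035  0.0018] force [-14.5  -3.7   8.9]
clock 5.7 shift [ 0.01 -2.97 -4.1 ] turn [-0.0089  0.0035  0.0018] force [-14.5  -3.7   8.9]
```

send_rows --rows '[[[0,-1,0,0,0,0],[0,-2,0,0,0,0],[0,-3,0,0,0,0],[0,-3,-2,0,0,0],[0,-3,-4.1,0,0,0],[0,-3,-4.1,0,0,0],[0,-3,-4.1,0,0,0]]]'

```text
clock: 6.4
eef_pos: [519.0, 321.7, 304.2]
tool_rot: [3.14, -0.001, 1.471]
force: [-0.0, 0.4, -0.0]
width: 0.2
gripper_force: 0.0
```

Run:
```python
from h import *
rel([490,-170,304],-0.18)
```

```text
clock 6.4 shift [-4.921e+01  2.030e+00 -2.000e-02] turn [ 4.0000e-04 -1.9000e-03  1.6508e+00] force [-0.   0.4 -0. ]
```

send_rows --rows '[[[-49.2,2,0,0,0,1.65],[-49.2,2,0,0,0,1.65],[-49.2,2,0,0,0,1.65],[-49.2,2,0,0,0,1.65],[-49.2,2,0,0,0,1.65],[-49.2,2,0,0,0,1.65],[-49.2,2,0,0,0,1.65],[-49.2,2,0,0,0,1.65],[-49.2,2,0,0,0,1.65],[-49.2,2,0,0,0,1.65]]]' --grip 0

```text
clock: 7.4
eef_pos: [488.4, -172.9, 303.1]
tool_rot: [3.141, 0.001, -0.037]
force: [1.5, -0.0, -0.0]
width: 85.3
gripper_force: 0.0
```

Run:
```python
from h import *
rel([490,-162,240],-0.18)
```

```text
clock 7.4 shift [ 0.12 -1.1   6.31] turn [0.0009 0.001  0.1427] force [ 1.5 -0.  -0. ]
```

send_rows --rows '[[[0.1,-1.1,3,0,0,0.14],[0.1,-1.1,6.3,0,0,0.14],[0.1,-1.1,6.3,0,0,0.14],[0.1,-1.1,6.3,0,0,0.14],[0.1,-1.1,6.3,0,0,0.14]]]'

```text
clock: 7.9
eef_pos: [491.6, -159.2, 242.0]
tool_rot: [3.141, -0.002, -0.169]
force: [-1.1, -0.4, 0.6]
width: 85.0
gripper_force: 0.0
```

Run:
```python
from h import *
I=wrist('w3',(220,60,200,150),4);print(proj(I,[553,-175,23]))
```

```text
[ 491.64527861 -159.24152327  241.98100569] [ 3.14125184e+00 -1.95793564e-03 -1.68841543e-01]
(np.float64(321.8751243659574), np.float64(112.80051942872647))
```

View pics/w3.png

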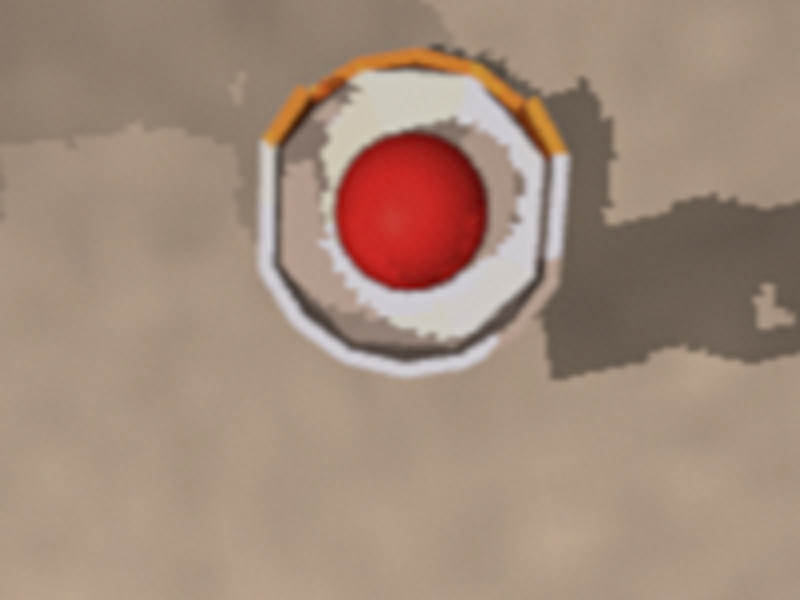

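Crop w3: the ball is at (412,211). The flats' outer top edges run left (260,143)–(257,262) and right (570,152)–(560,260).

Run:
```python
from h import *
I=pickle.load(open('w3.pkl','rb'))
f=lambda x,y,z:atz(I,220+x/4,60+y/4,z)
b=f(412,211,23);print("ball",b)
P=[f(*p,30) for p in((260,143),(257,262),(570,152),(560,260))]
for p,q in((1,0),(3,2)):
    d=P[p-0]-P[q];d=-d;print("yaw",np.arctan2(d[1],d[0]),np.linalg.norm(d))
d=P[2]-P[0];print("jamb",np.arctan2(d[1],d[0])+np.pi/2,np.linalg.norm(d),"center",sum(P)/4)
print(ctrl if 0 else "");rel([b[0],b[1],242],-0.205)
```

```text
ball [ 552.87831536 -175.96676919   23.        ]
yaw -0.22128416412798435 24.259559429132842
yaw -0.2278750145828164 22.067109877395936
jamb -0.1962593363628904 64.6801455696265 center [ 554.23688392 -176.00584296   30.        ]

clock 7.95 shift [6.31 0.62 0.04] turn [ 0.0003 -0.0026  0.0362] force [1.2 0.3 0.7]
```

Run:
```python
from h import *
print(atz(T,397,208,3),atz(S,223,269.5,3),atz(T,386,262,66))
rel([553.5,-176,150],-0.21)
```

```text
[ 556.57304561 -281.22495911    3.        ] [ 555.62027916 -280.43488128    3.        ] [ 387.78443886 -231.18953198   66.        ]
clock 7.95 shift [6.34 0.61 9.24] turn [ 0.0003 -0.0026  0.0412] force [1.2 0.3 0.7]
```

send_rows --rows '[[[3,0.3,0,0,0,0.04],[6.3,0.6,1,0,0,0.04],[6.3,0.6,4,0,0,0.04],[6.3,0.6,7,0,0,0.04],[6.3,0.6,9.2,0,0,0.04],[6.3,0.6,9.2,0,0,0.04],[6.3,0.6,9.2,0,0,0.04],[6.3,0.6,9.2,0,0,0.04]]]'

```text
clock: 8.75
eef_pos: [553.2, -176.0, 150.8]
tool_rot: [3.141, -0.003, -0.209]
force: [0.6, -0.2, -0.3]
width: 85.2
gripper_force: 0.0
```

Run:
```python
from h import *
I=wrist('w4');I=pickle.load(open('w4.pkl','rb'))
import cv2
m=cv2.inRange(cv2.cvtColor(I['pixels'],cv2.COLOR_RGB2HSV),(0,200,60),(6,255,255))|cv2.inRange(cv2.cvtColor(I['pixels'],cv2.COLOR_RGB2HSV),(174,200,60),(179,255,255))
n,l,s,c=cv2.connectedComponentsWithStats(m);print([(s[k].tolist(),c[k].round(1)) for k in range(1,n) if s[k][4]>100],proj(I,[553.5,-176,23]))
rel([553.5,-176,70],-0.21)
```

```text
[ 553.17043405 -175.9522326   150.83804761] [ 3.14133959 -0.00344169 -0.20919497]
[([291, 193, 49, 50, 1830], array([315.1, 217. ])), ([576, 226, 64, 57, 1958], array([613.3, 251.3]))] (np.float64(315.7078852197705), np.float64(215.64542069984066))
clock 8.8 shift [ 0.01 -0.    8.08] turn [ 0.0002 -0.0035  0.0008] force [-0.2  0.3  0.2]
```

View pics/w4.png

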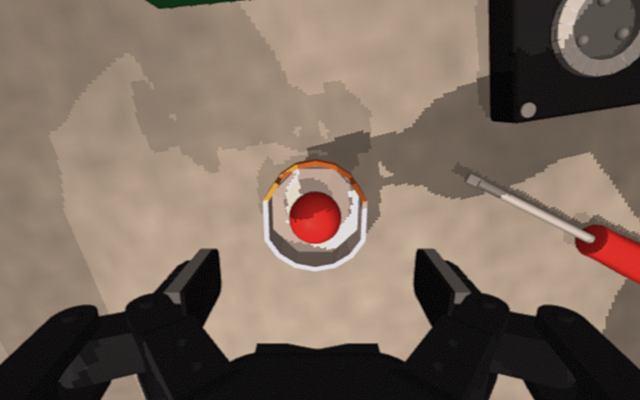

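The wrist view shows the dish centred between the open fingers, with the ball at (315,217) against a predicted (316,216) and jambs level at row 203. The screwdriver is clear. Descending.

send_rows --rows '[[[0,0,1.5,0,-0.003,0],[0,0,3,0,-0.003,0],[0,0,4.5,0,-0.003,0],[0,0,6,0,-0.003,0],[0,0,7,0,-0.003,0],[0,0,8,0,-0.003,0],[0,0,8,0,-0.003,0],[0,0,8,0,-0.003,0]]]'

```text
clock: 9.6
eef_pos: [552.0, -175.6, 68.8]
tool_rot: [3.142, 0.003, -0.209]
force: [-0.1, 0.4, -0.3]
width: 85.4
gripper_force: 0.0
```

send_rows --rows '[[[0,0,0,0,0,0],[0,0,0,0,0,0],[0,0,0,0,0,0]]]' --grip 40

```text
clock: 9.9
eef_pos: [552.3, -175.6, 69.5]
tool_rot: [3.142, 0.002, -0.209]
force: [0.1, 1.5, -0.1]
width: 71.8
gripper_force: 0.0
```

send_rows --rows '[[[0.1,0,0,0,0,0],[0.1,0,0,0,0,0]]]' --grip 55

```text
clock: 10.1
eef_pos: [553.3, -175.8, 69.2]
tool_rot: [3.142, 0.002, -0.209]
force: [-1.0, -0.8, -0.8]
width: 66.7
gripper_force: 0.0
```

send_rows --rows '[[[0,0,0,0,0,0],[0,0,0,0,0,0]]]' --grip 59

```text
clock: 10.3
eef_pos: [553.1, -175.6, 69.0]
tool_rot: [-3.141, 0.003, -0.209]
force: [0.6, 0.7, 0.8]
width: 65.8
gripper_force: 0.3
```

send_rows --rows '[[[0,0,0,0,0,0],[0,0,0,0,0,0]]]' --grip 63

```text
clock: 10.5
eef_pos: [553.1, -175.5, 69.0]
tool_rot: [-3.141, 0.003, -0.209]
force: [-0.1, 0.8, 1.8]
width: 64.1
gripper_force: 0.6
```

send_rows --rows '[[[0,0,0,0,0,0],[0,0,0,0,0,0],[0,0,0,0,0,0]]]' --grip 67

```text
clock: 10.8
eef_pos: [553.1, -175.6, 69.1]
tool_rot: [-3.141, 0.003, -0.209]
force: [0.0, 2.3, 4.0]
width: 63.7
gripper_force: 34.3
```

send_rows --rows '[[[0,0,0,0,0,0],[0,0,0,0,0,0],[0,0,0,0,0,0]]]' --grip 90

```text
clock: 11.1
eef_pos: [553.1, -175.6, 69.3]
tool_rot: [-3.141, 0.003, -0.209]
force: [-1.2, 0.9, 5.6]
width: 63.2
gripper_force: 65.9
```

send_rows --rows '[[[0,0,-0.1,0,0,0],[0,0,-0.3,0,0,0],[0,0,-0.6,0,0,0],[0,0,-1.0,0,0,0],[0,0,-1.5,0,0,0],[0,0,-2.1,0,0,0],[0,0,-2.7,0,0,0],[0,0,-3.2,0,0,0],[0,0,-3.5,0,0,0],[0,0,-3.6,0,0,0]]]'

```text
clock: 12.1
eef_pos: [553.3, -175.9, 105.4]
tool_rot: [3.142, 0.002, -0.209]
force: [-0.1, 0.0, -0.4]
width: 63.4
gripper_force: 65.6
```

send_rows --rows '[[[0,0,0,0,0,0],[0,0,0,0,0,0],[0,0,0,0,0,0]]]'

```text
clock: 12.4
eef_pos: [553.0, -175.7, 104.7]
tool_rot: [-3.142, 0.003, -0.209]
force: [0.6, -0.2, -0.9]
width: 63.1
gripper_force: 65.6
```

Run:
```python
from h import *
I=wrist('w5');rel([553,-175.5,190],-0.21)
```

```text
[ 552.95455089 -175.74326894  104.65811731] [-3.14153975  0.00347599 -0.20923116]
clock 12.45 shift [-0.03 -0.03 -8.53] turn [-0.      0.0034  0.0008] force [-0.9  0.4 -1.4]
```

View pics/w5.png

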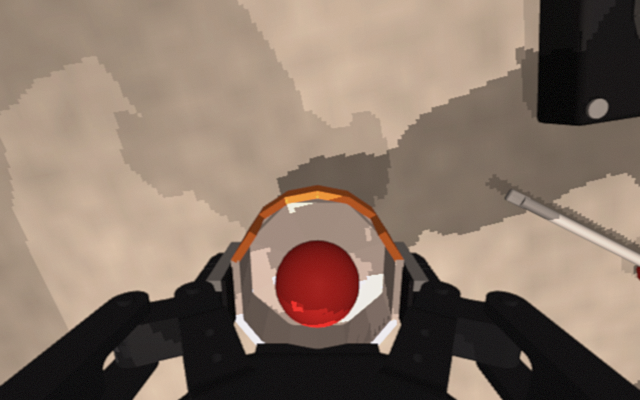

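Lifted with the ball central; grip force is 66 N. Next I'll plan a gentle minimum-jerk carry and turn.

Run:
```python
from h import *
from cell import ctrl
s=ctrl.read_state();p0=s["eef_pos"];y0=s["tool_rot"][2];p1=np.array([543.5,87.5,196]);y1=1.468
def pose(u):
    k=10*u**3-15*u**4+6*u**5;return p0+(p1-p0)*k,Ro.from_euler("xyz",[np.pi,0,y0+(y1-y0)*k])
N=40
for c in range(4):
    pb,Rb=pose(c/4);L=[]
    for j in range(1,11):
        p,R=pose((c*10+j)/N);t=Rb.inv().apply(p-pb)/10;w=(Rb.inv()*R).as_rotvec()
        L.append([*(round(float(v),2)+0 for v in t),0,0,round(float(w[2]),3)])
    print(L)
```

```text
[[0.0, 0.0, 0.0, 0, 0, -0.0], [-0.01, -0.03, -0.01, 0, 0, -0.002], [-0.02, -0.1, -0.03, 0, 0, -0.006], [-0.05, -0.22, -0.08, 0, 0, -0.014], [-0.1, -0.41, -0.15, 0, 0, -0.027], [-0.17, -0.68, -0.24, 0, 0, -0.045], [-0.26, -1.04, -0.37, 0, 0, -0.068], [-0.37, -1.48, -0.53, 0, 0, -0.097], [-0.5, -2.02, -0.72, 0, 0, -0.132], [-0.66, -2.65, -0.95, 0, 0, -0.174]]
[[-0.05, -0.74, -0.26, 0, 0, -0.047], [-0.11, -1.57, -0.54, 0, 0, -0.1], [-0.18, -2.47, -0.86, 0, 0, -0.158], [-0.25, -3.46, -1.2, 0, 0, -0.221], [-0.32, -4.51, -1.57, 0, 0, -0.288], [-0.4, -5.62, -1.95, 0, 0, -0.359], [-0.49, -6.78, -2.36, 0, 0, -0.433], [-0.57, -7.97, -2.77, 0, 0, -0.509], [-0.66, -9.19, -3.19, 0, 0, -0.586], [-0.75, -10.42, -3.62, 0, 0, -0.665]]
[[0.69, -1.02, -0.43, 0, 0, -0.078], [1.37, -2.03, -0.85, 0, 0, -0.156], [2.04, -3.03, -1.26, 0, 0, -0.232], [2.69, -3.99, -1.67, 0, 0, -0.306], [3.31, -4.91, -2.05, 0, 0, -0.377], [3.9, -5.78, -2.42, 0, 0, -0.444], [4.45, -6.6, -2.76, 0, 0, -0.507], [4.96, -7.36, -3.08, 0, 0, -0.565], [5.43, -8.04, -3.36, 0, 0, -0.618], [5.84, -8.66, -3.62, 0, 0, -0.665]]
[[0.62, -0.2, -0.22, 0, 0, -0.041], [1.14, -0.37, -0.42, 0, 0, -0.076], [1.58, -0.51, -0.58, 0, 0, -0.106], [1.93, -0.62, -0.7, 0, 0, -0.129], [2.19, -0.71, -0.8, 0, 0, -0.147], [2.38, -0.77, -0.87, 0, 0, -0.159], [2.5, -0.81, -0.91, 0, 0, -0.167], [2.57, -0.83, -0.93, 0, 0, -0.172], [2.59, -0.84, -0.94, 0, 0, -0.173], [2.59, -0.84, -0.95, 0, 0, -0.174]]
```

send_rows --rows '[[[0,0,0,0,0,0],[-0.01,-0.03,-0.01,0,0,-0.002],[-0.02,-0.1,-0.03,0,0,-0.006],[-0.05,-0.22,-0.08,0,0,-0.014],[-0.1,-0.41,-0.15,0,0,-0.027],[-0.17,-0.68,-0.24,0,0,-0.045],[-0.26,-1.04,-0.37,0,0,-0.068],[-0.37,-1.48,-0.53,0,0,-0.097],[-0.5,-2.02,-0.72,0,0,-0.132],[-0.66,-2.65,-0.95,0,0,-0.174]]]'

```text
clock: 13.45
eef_pos: [552.2, -148.0, 114.6]
tool_rot: [-3.141, 0.003, -0.032]
force: [-0.6, 0.3, -1.4]
width: 62.9
gripper_force: 65.7
```

send_rows --rows '[[[-0.05,-0.74,-0.26,0,0,-0.047],[-0.11,-1.57,-0.54,0,0,-0.1],[-0.18,-2.47,-0.86,0,0,-0.158],[-0.25,-3.46,-1.2,0,0,-0.221],[-0.32,-4.51,-1.57,0,0,-0.288],[-0.4,-5.62,-1.95,0,0,-0.359],[-0.49,-6.78,-2.36,0,0,-0.433],[-0.57,-7.97,-2.77,0,0,-0.509],[-0.66,-9.19,-3.19,0,0,-0.586],[-0.75,-10.42,-3.62,0,0,-0.665]]]'

```text
clock: 14.45
eef_pos: [548.4, -43.1, 151.1]
tool_rot: [-3.14, 0.002, 0.636]
force: [0.2, -1.0, -0.7]
width: 63.1
gripper_force: 65.7
```

send_rows --rows '[[[0.69,-1.02,-0.43,0,0,-0.078],[1.37,-2.03,-0.85,0,0,-0.156],[2.04,-3.03,-1.26,0,0,-0.232],[2.69,-3.99,-1.67,0,0,-0.306],[3.31,-4.91,-2.05,0,0,-0.377],[3.9,-5.78,-2.42,0,0,-0.444],[4.45,-6.6,-2.76,0,0,-0.507],[4.96,-7.36,-3.08,0,0,-0.565],[5.43,-8.04,-3.36,0,0,-0.618],[5.84,-8.66,-3.62,0,0,-0.665]]]'

```text
clock: 15.45
eef_pos: [544.7, 60.9, 187.3]
tool_rot: [-3.139, 0.0, 1.299]
force: [0.0, -0.2, -0.5]
width: 63.6
gripper_force: 65.7
```

send_rows --rows '[[[0.62,-0.2,-0.22,0,0,-0.041],[1.14,-0.37,-0.42,0,0,-0.076],[1.58,-0.51,-0.58,0,0,-0.106],[1.93,-0.62,-0.7,0,0,-0.129],[2.19,-0.71,-0.8,0,0,-0.147],[2.38,-0.77,-0.87,0,0,-0.159],[2.5,-0.81,-0.91,0,0,-0.167],[2.57,-0.83,-0.93,0,0,-0.172],[2.59,-0.84,-0.94,0,0,-0.173],[2.59,-0.84,-0.95,0,0,-0.174]]]'

```text
clock: 16.45
eef_pos: [543.7, 87.3, 196.5]
tool_rot: [-3.139, -0.0, 1.469]
force: [-0.3, -0.1, -0.9]
width: 63.4
gripper_force: 65.7
```

send_rows --rows '[[[0,0,0,0,0,0],[0,0,0,0,0,0],[0,0,0,0,0,0],[0,0,0,0,0,0],[0,0,0,0,0,0]]]'

```text
clock: 16.95
eef_pos: [543.8, 87.4, 196.5]
tool_rot: [-3.139, -0.0, 1.469]
force: [0.4, -0.6, -1.7]
width: 62.9
gripper_force: 65.7
```

Run:
```python
from h import *
from cell import ctrl
import cv2
rel([543.5,87.5,196],1.468);wrist('w6')
out=np.zeros((600,800,3),np.uint8)
for k,(n,x,y) in enumerate((("wrist",160,100),("scene",340,100))):
    w,h=((320,240) if k==0 else (133,200));i=ctrl.get_image(n);im=i["pixels"][y:y+h,x:x+w,::-1]
    if k==0: out[:300,:400]=cv2.resize(im,(400,300))
    else: out[:,400:]=cv2.resize(im,(400,600),interpolation=cv2.INTER_CUBIC)
i=ctrl.get_image("top");out[300:,:400]=cv2.resize(i["pixels"][160:260,190:323,::-1],(400,300),interpolation=cv2.INTER_CUBIC)
cv2.imwrite("pics/c4.png",out)
```

```text
clock 16.95 shift [ 0.   -0.03  0.05] turn [-0.003  -0.0003  0.0008] force [ 0.4 -0.6 -1.7]
[543.75203776  87.43102847 196.48627512] [-3.13859528e+00 -3.28154605e-04  1.46879852e+00]
```

View pics/c4.png

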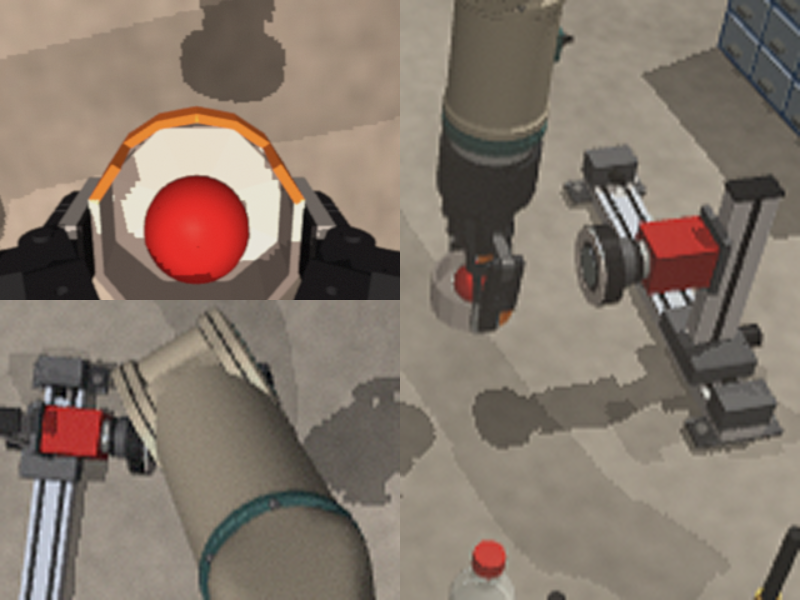

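The ball is central, the window faces the lens, and the carriage is at the far stop. A last check of the post top at scene (457.3,163.3) before handing in.

Run:
```python
from h import *
import cv2
p=atz(S,457.3,163.3,215);print(p,"lens",p[:2]+130*np.array([-.1,-.995]))
I=pickle.load(open('w6.pkl','rb'));h=cv2.cvtColor(I['pixels'],cv2.COLOR_RGB2HSV)
m=cv2.inRange(h,(0,180,60),(6,255,255))[100:];x,y,w,hh=cv2.boundingRect(max(cv2.findContours(m,0,2)[0],key=cv2.contourArea))
print("ball",atz(I,x+w/2,100+y+hh/2,150),w,hh)
```

```text
[569.92156257 309.1664558  215.        ] lens [556.92156257 179.8164558 ]
ball [542.97054563  85.84463706 150.        ] 83 86
```

```bash
python3 -c "
from cell import ctrl
print(ctrl.finish_job())"
```

```text
the job is handed in; nothing more can be done
None
```

The job is handed in, though no verdict came back: the carriage is home against the far stop, and the dish is held level and steady with its window facing the lens. By my measurements the ball is central, at lens height and about 10 cm (93–101 mm) in front of the glass.

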